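Bed the reference tiles and read their codes

ROBOT

A 6-joint arm with a two-finger parallel gripper is mounted at the origin on a cart in front of the work surface, level with it; the furniture and walls round the work are solid. World frame = base frame: x ahead of the robot, y to its left, z up, the work surface at z = 0. Lengths are in m, angles in rad, forces in N, time in s.
With the tool pointing down it reaches from about 0.35 to 0.975 m from the base axis. Payload 4.9 kg.
Tool frame: the origin (TCP) lies between the finger pads; the fingertips stand 14 mm ahead of it and the grasp point (between the pads) lies 5 mm behind it (manip.finger_overhang is the distance from the TCP to the fingertips, in m); z points along the fingers, y is the line along which they close (so a half turn about z gives the same grasp; the last joint's range is limited). The gripper opens to 85 mm and grips with 20 to 120 N. Pads are 22 mm wide; open, the fingers measure 114 mm over their backs; the gripper's body (76 mm by 85 mm) begins 54 mm behind the grasp point. The pads swing forward as they close: fully open they stand 13 mm farther back than shut.
Start: joints at [-1.27, 0.053, 1.613, -0, 1.476, -0.119], TCP at [0.255, -0.571, 0.245] pointing down, gripper open.
Joint ranges: [-3.01, 3.01], [-1.01, 2.22], [0.06, 2.58], [-1.02, 4.17], [0.09, 2.62], [-3.14, 3.14]. Speed limits (rad/s): [2.57, 2.57, 3.14, 3.14, 3.14, 3.14].

INTERFACE

Orientations are given as a unit quaternion [w, x, y, z].
In Python, from plant import manip, grab_frame gives the robot as it stands.
- The arm moves only by the tool servo_tool, never from a script. Its argument "deltas" is a list that holds one entry, the list of rows, each a list of 5 numbers: the opening in per cent of the stroke, from 0 (shut) to 100 (fully open), then the shift along the world's x, y, z in m, then the turn about the world's z in degrees. A call has exactly 8 rows; each row shifts and turns the commanded pose from where the row before left it; what a row does not reach is not made up. A row lasts 1/10 s, in which the tool goes at most 50 mm and 8.59 degrees, less where a joint would pass 70% of its speed; a pose out of reach is approached as far as the arm can. A call is refused whole if a number of a shift passes 0.05 or a number of a turn 8.59, either way. A call with a gripper value outside its range is refused whole. The fingers move at their own pace and stop on an object; the grip force is fixed at half the most. Time passes only in rows, so rows that do not move let the fingers close, or fill a call up. It gives the time, the measured TCP pose, the force, the opening and the grip force at its end, in the units of the state.
- manip.state(): the state, without advancing time (a new reading comes with each control period).
- grab_frame(name): name is "side" or "top"; returns a dict with "pixels" (480x640x3 uint8, red, green, blue), "z_map" (480x640 float32, m along the optical axis (not along the pixel's ray), 0 where there is no reading), "fx", "fy", "cx", "cy" (pixels), "dist" ([k1, k2, p1, p2, k3] as OpenCV has them; the pictures are not rectified), "rvec" (rotation vector, rad) and "tvec" (3), from world to camera coordinates, as OpenCV has them. Camera axes: x right, y down, z forward; pixel columns grow to the right and rows downward; lengths in m; the calibration is good to about 2 mm. A picture is of the moment at which its call begins.
- manip.job_done(): hands the job in; it is judged then, once.
The state is a dict: "time": time; "joint_pos": joint angles; "joint_vel": joint speeds; "joint_efforts": joint torques, N m; "tool_pos": TCP position; "tool_rot": TCP orientation; "contact_force": force on the tool from outside, world axes, zero at the start; "ft_torque": the same for the moment, N m; "gripper_width": opening from 0.0 (shut) to 1.0 (fully open); "grasp_force": force on a finger pad.
Only numpy, scipy, OpenCV 4.12 (cv2) and the standard library are available. Lean on these libraries where they do the work, as an engineer would, in place of code of your own. Each camera call takes 0.05 s, during which the arm holds its last target. There are 200 camera calls.

TASK

Lay each reference tile that is on the bench in the frame bay of its own colour, squared up with the bay, and press both of its ends down until it sits flat and level on the bay's bed. When all of them are seated, take the hand-held code reader and aim it at the label of each tile in turn, in the order white, green, blue, holding it steady on each label for about three seconds; then lay the reader back on its dock, between the rails. Leave the other things on the bench where they are.

Things in the scene. Friction and masses are not known exactly. Their poses are not given: they have to be found in the camera images.
- frame: fixed grey calibration frame, a flat plate 136 (its x) x 330 (its y) x 18 high; origin: centre of its underside. Three bays side by side along its y, 108 apart (white at +y, green in the middle, blue at -y); a tile lies in its bay with its long side along the frame's x, either way round. Its top is flat but for pads and end stops: fingers have room beside a tile along y
- bay_white (a point): centre of the white bay's bed, a bright metal patch 96x48 level with the frame's top (18 above the bench); axes as the frame's. Two rubber pads stand up through the bed. End stops 6 thick, 40 wide, inner faces 52 from this point along +x and -x, rise 8 above the bed; the near (-x) stop has a white cap
- pad_white_near (a joint): slide of the white bay's near pad (14x34 rubber, centred 32 to -x of the bay's centre): 0 = fully up, its top 8.5 mm above the bed; 0.009 m = fully down, just below the bed's top. Slides down when pushed with more than about 10 N and stays down; a tile's weight does not move it, so press the tile's end over it
- pad_white_far (a joint): slide of the white bay's far pad (14x34 rubber, centred 32 to +x of the bay's centre): 0 = fully up, its top 8.5 mm above the bed; 0.009 m = fully down, just below the bed's top. Slides down when pushed with more than about 10 N and stays down; a tile's weight does not move it, so press the tile's end over it
- bay_green (a point): centre of the green bay's bed, a bright metal patch 96x48 level with the frame's top (18 above the bench); axes as the frame's. Two rubber pads stand up through the bed. End stops 6 thick, 40 wide, inner faces 52 from this point along +x and -x, rise 8 above the bed; the near (-x) stop has a green cap
- pad_green_near (a joint): slide of the green bay's near pad (14x34 rubber, centred 32 to -x of the bay's centre): 0 = fully up, its top 8.5 mm above the bed; 0.009 m = fully down, just below the bed's top. Slides down when pushed with more than about 10 N and stays down; a tile's weight does not move it, so press the tile's end over it
- pad_green_far (a joint): slide of the green bay's far pad (14x34 rubber, centred 32 to +x of the bay's centre): 0 = fully up, its top 8.5 mm above the bed; 0.009 m = fully down, just below the bed's top. Slides down when pushed with more than about 10 N and stays down; a tile's weight does not move it, so press the tile's end over it
- bay_blue (a point): centre of the blue bay's bed, a bright metal patch 96x48 level with the frame's top (18 above the bench); axes as the frame's. Two rubber pads stand up through the bed. End stops 6 thick, 40 wide, inner faces 52 from this point along +x and -x, rise 8 above the bed; the near (-x) stop has a blue cap
- pad_blue_near (a joint): slide of the blue bay's near pad (14x34 rubber, centred 32 to -x of the bay's centre): 0 = fully up, its top 8.5 mm above the bed; 0.009 m = fully down, just below the bed's top. Slides down when pushed with more than about 10 N and stays down; a tile's weight does not move it, so press the tile's end over it
- pad_blue_far (a joint): slide of the blue bay's far pad (14x34 rubber, centred 32 to +x of the bay's centre): 0 = fully up, its top 8.5 mm above the bed; 0.009 m = fully down, just below the bed's top. Slides down when pushed with more than about 10 N and stays down; a tile's weight does not move it, so press the tile's end over it
- tile_white: loose white ceramic reference tile, 92 (its x) x 44 (its y) x 14 (z), 90 g, lying flat at the start; origin: centre of its underside; may be absent (None)
- label_white (a point): centre of the square code label on top of the white tile, 14 above its underside at the tile's middle; z up out of the label
- tile_green: loose green ceramic reference tile, 92 (its x) x 44 (its y) x 14 (z), 90 g, lying flat at the start; origin: centre of its underside; may be absent (None)
- label_green (a point): centre of the square code label on top of the green tile, 14 above its underside at the tile's middle; z up out of the label
- tile_blue: loose blue ceramic reference tile, 92 (its x) x 44 (its y) x 14 (z), 90 g, lying flat at the start; origin: centre of its underside; may be absent (None)
- label_blue (a point): centre of the square code label on top of the blue tile, 14 above its underside at the tile's middle; z up out of the label
- reader: loose hand-held code reader, a yellow bar with a black nose, 120 (its x, nose at +x, from -62 to +60) x 36 (its y) x 34 high, 0.2 kg; origin: centre of its underside. Lies on its dock; grip it across its 36 mm width near its middle, from above
- reader_window (a point): red window under the reader's nose, 52 ahead of its origin and 10 above its underside; this point's z axis is the beam: it leaves forward and down at 45 degrees when the reader is level (half along the reader's +x, half along its -z). It reads a label that lies on the beam line (within 15 mm of it) and 50 to 120 mm from the window
- dock: fixed black charging dock, 150 (its x) x 72 (its y) x 10 high; origin: centre of its underside. The reader lies on its 10 high top along its x, between two side rails 57 apart and 6 high
- timer_by: bystander: white bench timer, 66x66x20, with three buttons; leave alone
- tape_by: bystander: roll of masking tape lying flat, 68 across, 18 high; leave alone
- marker_by: bystander: permanent marker, 132 long; leave alone
Mind the look-alikes: they are no part of the job. What is meant by the tile_green is not red, and is the larger of those in its own colour.

How it is judged:
On the way, in this order (a step that is already met when the one before it is completed fails the run):
1. every tile lies flat and level on the bed of its own bay, let go (x of tile_white in the frame of bay_white between -0.01 and 0.01 m and y of tile_white in the frame of bay_white between -0.01 and 0.01 m and z of tile_white in the frame of bay_white between -0.004 and 0.002 m and angle between the x axis of each of tile_white, tile_green, tile_blue and the x axis of frame, either way round below 0.15 rad and angle between each of tile_white, tile_green, tile_blue's own z axis and vertical below 0.035 rad and contact force between the fingers and tile_white below 0.3 N and x of tile_green in the frame of bay_green between -0.01 and 0.01 m and y of tile_green in the frame of bay_green between -0.01 and 0.01 m and z of tile_green in the frame of bay_green between -0.004 and 0.002 m and contact force between the fingers and tile_green below 0.3 N and x of tile_blue in the frame of bay_blue between -0.01 and 0.01 m and y of tile_blue in the frame of bay_blue between -0.01 and 0.01 m and z of tile_blue in the frame of bay_blue between -0.004 and 0.002 m and contact force between the fingers and tile_blue below 0.3 N), for 0.3 s.
2. the held reader is aimed at the white tile's label and kept on it for 2 s (x of label_white in the frame of reader_window between -0.018 and 0.018 m and y of label_white in the frame of reader_window between -0.018 and 0.018 m and z of label_white in the frame of reader_window between 0.04 and 0.13 m), for 2 s.
3. the held reader is aimed at the green tile's label and kept on it for 2 s (x of label_green in the frame of reader_window between -0.018 and 0.018 m and y of label_green in the frame of reader_window between -0.018 and 0.018 m and z of label_green in the frame of reader_window between 0.04 and 0.13 m), for 2 s.
4. the held reader is aimed at the blue tile's label and kept on it for 2 s (x of label_blue in the frame of reader_window between -0.018 and 0.018 m and y of label_blue in the frame of reader_window between -0.018 and 0.018 m and z of label_blue in the frame of reader_window between 0.04 and 0.13 m), for 2 s.
At the end, for the whole second after the job is handed in: each tile present is flat on the bed of its own bay (centre within 10 mm each way, turned less than 0.15 rad, underside within 2 mm of the bed, tilt under 0.035 rad), and the reader lies level on its dock (within 25 mm along, 15 mm across, 0.25 rad), all let go (all of step 1 and x of reader in the frame of dock between -0.025 and 0.025 m and y of reader in the frame of dock between -0.015 and 0.015 m and z of reader in the frame of dock between 0.006 and 0.014 m and angle between the x axis of reader and the x axis of dock, either way round below 0.25 rad and angle between reader's own z axis and vertical below 0.06 rad and linear speed of reader below 0.02 m/s); the robot touches nothing.
It fails at once if a bystander is moved more than 3 cm (distance of any of timer_by, tape_by, marker_by from where it was at the start of the episode above 0.03 m).
Of tile_white, tile_green, tile_blue only 2 to 3 are there at a start; the rules pass over those that are not, and their reading is None.
At some moment in a run one of tile_white, tile_green, tile_blue, reader may be knocked a few centimetres aside while the robot is not near it.
It also fails if it takes over 210 s, if anything falls off the work surface, if the arm or the gripper's body presses on something with over 40 N, if the wrist force passes 120 N, or if a joint passes its speed limit or range.

## Working session

There is one attempt and no reset: what is moved stays moved. The work goes in short steps, Python scripts to look and compute and a tool call to move; the robot and the scene stay as the last step left them, time stands still between calls to the robot, and variables do not carry over. Pictures are saved under pics/ and viewed, at most 14 in all, crops included, and the job is handed in when it is done.

Besides the shell and the picture viewer there is one more tool, called after "Emit:" by a JSON object that holds its "fn" and its "kwargs". servo_tool: Moves the arm, as the interface text tells. Its arguments: {"type":"object","properties":{"deltas":{"type":"array"}},"required":["deltas"]}

```bash
mkdir -p pics; ls
cat > h.py <<'E'
import numpy as np, cv2
from plant import manip, grab_frame
def grab(n,save=None):
    f=grab_frame(n)
    if save: cv2.imwrite('pics/'+save+'.png',f['pixels'][...,::-1]); np.savez('pics/'+save+'.npz',**f)
    return f
def load(s): return dict(np.load('pics/'+s+'.npz'))
def cam(f):
    K=np.array([[f['fx'],0,f['cx']],[0,f['fy'],f['cy']],[0,0,1]],float)
    R=cv2.Rodrigues(np.array(f['rvec'],float))[0]
    return K,np.array(f['dist'],float),R,np.array(f['tvec'],float).ravel()
def ray(f,uv):
    K,d,R,t=cam(f); p=cv2.undistortPoints(np.array(uv,float).reshape(-1,1,2),K,d)[:,0]
    return -R.T@t,(np.c_[p,np.ones(len(p))])@R
def atz(f,uv,z):
    c,d=ray(f,uv); return c+d*((z-c[2])/d[:,2])[:,None]
def depth(f,uv):
    c,d=ray(f,uv); z=np.array([np.median(f['z_map'][int(v)-1:int(v)+2,int(u)-1:int(u)+2]) for u,v in uv]); return c+d*z[:,None]
def cloud(f):
    v,u=np.mgrid[0:480,0:640]; uv=np.c_[u.ravel(),v.ravel()].astype(float)
    c,d=ray(f,uv); return (c+d*f['z_map'].reshape(-1,1)).reshape(480,640,3)
def proj(f,P):
    K,d,R,t=cam(f); return cv2.projectPoints(np.array(P,float).reshape(-1,1,3),cv2.Rodrigues(R)[0],t,K,d)[0][:,0]
E
python3 - <<'E'
from h import *
for n in('top','side'):
    f=grab(n,n+'0'); K,d,R,t=cam(f); print(n,-R.T@t,R[2],f['fx'])
print(manip.state())
E
```

```text
pics
top [ 0.31265862 -0.02229288  1.09526905] [ 2.20334340e-01 -7.89768533e-04 -9.75424090e-01] 505.3078196578097
side [0.19924718 0.63092568 0.55856862] [ 0.40235323 -0.72445978 -0.5597052 ] 436.0557824181477
{'time': 0.1, 'joint_pos': array([-1.26999436e+00,  5.33048299e-02,  1.61419382e+00,  4.95584388e-06,
        1.47600264e+00, -1.19045355e-01]), 'joint_vel': array([-0.00095437, -0.00215046, -0.0042112 ,  0.00049973,  0.00035917,
       -0.00018222]), 'joint_efforts': array([ 4.55633244e-04, -3.94904673e+01, -3.71362281e+01, -1.61089688e-04,
        3.90100060e-03, -1.00852574e-05]), 'tool_pos': array([ 0.25457367, -0.57019788,  0.24415508]), 'tool_rot': array([-9.50602257e-04,  9.78046430e-01,  2.08384910e-01, -8.41509429e-05]), 'contact_force': array([ 0.04062828, -0.5981178 , -0.08028119]), 'ft_torque': array([-0.00551064,  0.00747051, -0.02908072]), 'grasp_force': 0.0, 'gripper_width': 0.9981711325959399}
```

View pics/top0.png

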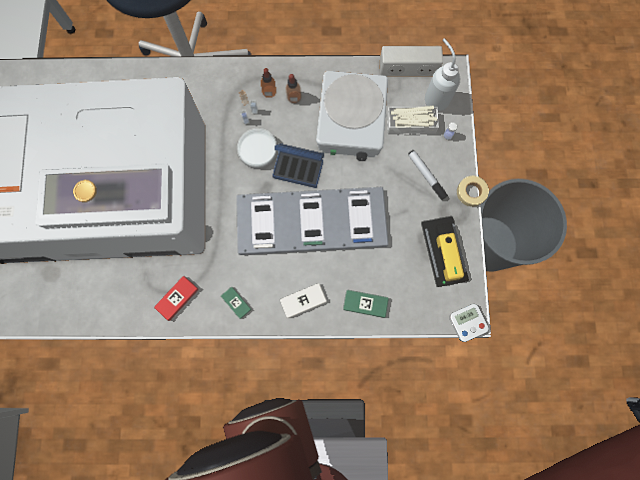

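View pics/side0.png

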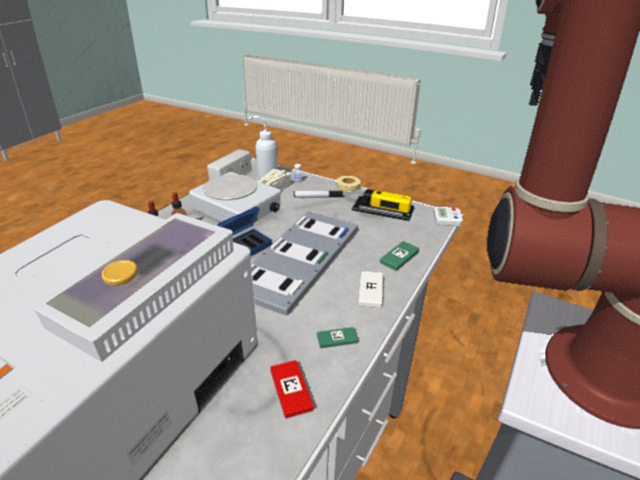

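Top view: the frame is at (238–388, 187–254), with bays white (262,220), green (312,218) and blue (361,216). The white tile is at (303,300). There are two green candidates, the large one at (367,303) and the small one at (236,303), plus a red one at (175,298). The large green fits the description (not red, larger). No blue tile is visible. The reader on its dock is at (448,252). An enlarged crop comes next, to confirm.

Run:
```python
from h import *
f=load('top0'); im=np.ascontiguousarray(f['pixels'][...,::-1])
c=cv2.resize(im[180:330,215:480],None,fx=3,fy=3,interpolation=cv2.INTER_CUBIC); cv2.imwrite('pics/c0.png',c)
for n in('top0','side0'):
    f=load(n); C=cloud(f); hsv=cv2.cvtColor(f['pixels'],cv2.COLOR_RGB2HSV)
    for nm,lo,hi,b in(('green',(65,90,40),(95,255,255),(.3,.6)),('white',(0,0,215),(180,40,255),(.3,.45)),('blue',(100,120,60),(130,255,255),(.3,.8)),('yel',(22,150,120),(35,255,255),(.3,.7))):
        m=(cv2.inRange(hsv,lo,hi)>0)&(C[...,0]>b[0])&(C[...,0]<b[1])&(C[...,1]>-.45)&(C[...,1]<.35)&(C[...,2]>-.01)&(C[...,2]<.08)
        m=cv2.morphologyEx(m.astype(np.uint8),cv2.MORPH_CLOSE,np.ones((5,5)))
        k,l,s,ce=cv2.connectedComponentsWithStats(m)
        for i in range(1,k):
            if s[i,4]<60: continue
            P=C[l==i]; zt=np.percentile(P[:,2],90); Q=P[(P[:,2]>zt-.006)]
            r=cv2.minAreaRect(Q[:,:2].astype(np.float32)*1000); print(n,nm,ce[i].round(),s[i,4],'z',zt.round(4),np.round(r[0],1),np.round(r[1],1),round(r[2],1))
```

```text
top0 white [175. 298.] 108 z 0.0176 [442.6 285.3] [24.9 24. ] 46.7
top0 white [300. 302.] 667 z 0.0177 [385.4  17.9] [ 95.9 135.7] 83.7
top0 white [396. 329.] 1367 z 0.0211 [ 339.7 -202.5] [ 65.6 358.6] 18.9
top0 white [235. 302.] 60 z 0.0135 [432.5 157.1] [18.5 16.8] 33.3
top0 white [366. 303.] 139 z 0.0185 [ 428.8 -122.5] [24.6 25.6] 78.2
top0 yel [452. 256.] 473 z 0.0472 [ 416.  -192.9] [ 92.6 388. ] 44.6
side0 green [399. 256.] 433 z 0.0136 [336.2 238.7] [ 71.  827.8] 14.3
side0 green [337. 338.] 424 z 0.0108 [305.2 379. ] [ 66.5 542.6] 29.8
side0 white [449. 215.] 265 z 0.018 [279.2 129.1] [  69.5 1014. ] 13.0
side0 white [377. 354.] 560 z -0.0003 [333.6 169.8] [111.4 954.1] 9.6
side0 white [372. 290.] 611 z 0.0137 [316.3 298.5] [ 43.  703.5] 22.9
side0 white [292. 385.] 178 z 0.0151 [319.4 449.7] [ 25.3 434.1] 36.9
side0 blue [247. 229.] 655 z 0.0781 [497.3 329.1] [ 82.4 844.3] 39.1
side0 yel [391. 200.] 539 z 0.0432 [389.9 160.4] [  99.5 1010.5] 16.4
```

View pics/c0.png

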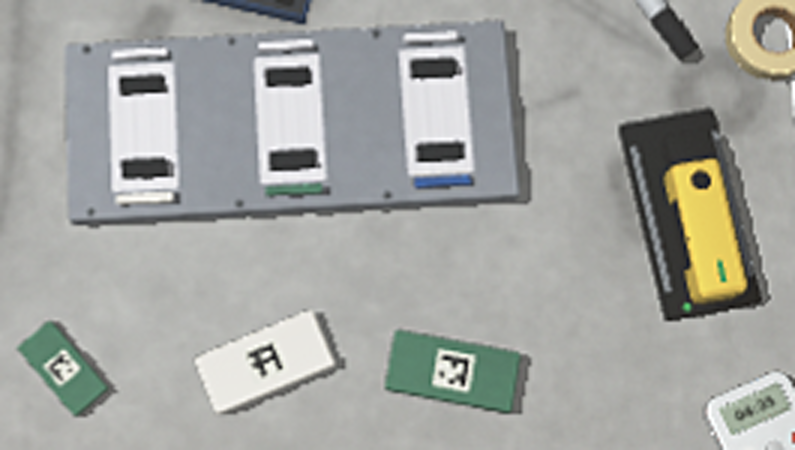

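Run:
```python
from h import *
t=load('top0')['pixels'][...,::-1]; s=load('side0')['pixels'][...,::-1]
a=cv2.resize(s[180:320,240:440],None,fx=4,fy=4,interpolation=cv2.INTER_CUBIC)
cv2.imwrite('pics/c1.png',a)
b=cv2.resize(t[210:300,410:490],(480,540),interpolation=cv2.INTER_CUBIC)
c=cv2.resize(s[182:225,345:425],(320,172),interpolation=cv2.INTER_CUBIC); c=cv2.copyMakeBorder(c,0,368,0,0,cv2.BORDER_CONSTANT)
cv2.imwrite('pics/c2.png',np.hstack([b,c]))
```

```text
(no output)
```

View pics/c1.png

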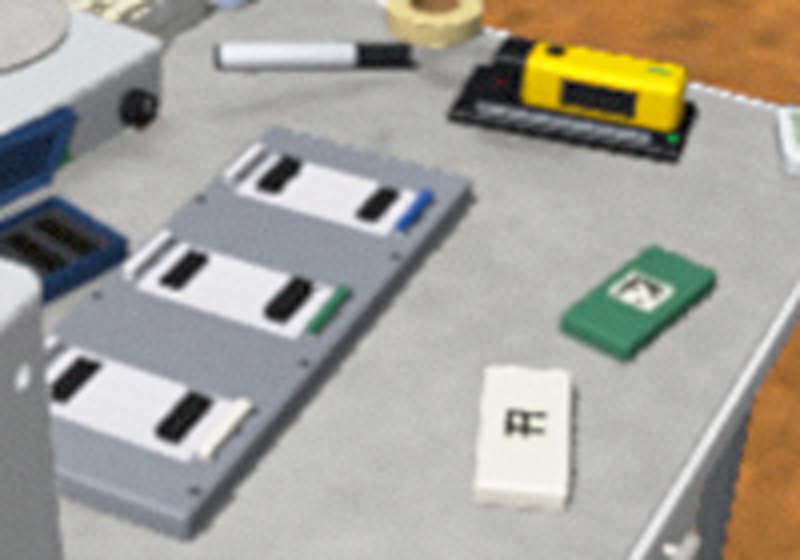

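View pics/c2.png

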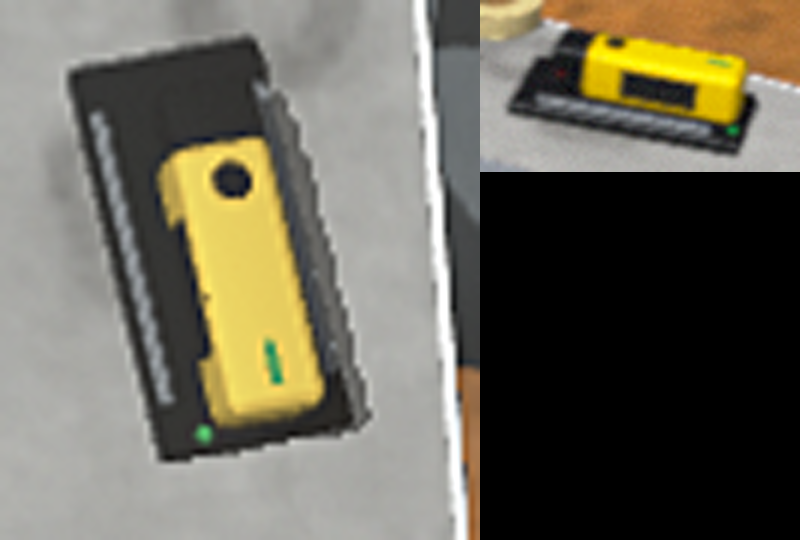

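```bash
cat >> h.py <<'E'
def tri(f,a,g,b):
    c1,d1=ray(f,[a]);c2,d2=ray(g,[b]); d1=d1[0];d2=d2[0]
    s=np.linalg.lstsq(np.c_[d1,-d2],c2-c1,rcond=None)[0]; p,q=c1+d1*s[0],c2+d2*s[1]
    return (p+q)/2,np.linalg.norm(p-q)
def uc(p,k,o): return [(p[0]+.5)/k-.5+o[0],(p[1]+.5)/k-.5+o[1]]
E
python3 - <<'E'
from h import *
t=load('top0');s=load('side0')
A=lambda p:uc(p,3,(215,180)); B=lambda p:uc(p,4,(240,180))
D=dict(lw=((265,360),(525,423)),lg=((453,370),(641,291)),wn=((146,168),(184,416)),wf=((143,84),(75,380)),gn=((293,160),(291,300)),gf=((288,76),(185,269)),bn=((440,152),(379,205)),bf=((435,68),(279,174)))
for k,(a,b) in D.items(): p,e=tri(t,A(a),s,B(b)); print(k,p.round(4),round(e,4),'atz top/side',atz(t,[A(a)],p[2].round(4))[0,:2].round(4))
print('btn',tri(t,uc((232,180),6,(410,210)),s,uc((136,43),4,(345,182))))
for nm,q,z in(('w',[(195,358),(317,311),(338,364),(219,411)],.014),('g',[(400,329),(526,352),(516,409),(386,384)],.014),('frame',[(66,43),(500,22),(520,195),(70,222)],.018)):
    P=atz(t,[A(p) for p in q],z)[:,:2]; r=cv2.minAreaRect((P*1000).astype(np.float32)); print(nm,P.round(3).tolist(),P.mean(0).round(4),r[1],r[2])
for nm,q,z in(('w',[(485,366),(572,370),(568,497),(475,492)],.014),('g',[(652,247),(715,272),(628,348),(565,323)],.014)):
    P=atz(s,[B(p) for p in q],z)[:,:2]; r=cv2.minAreaRect((P*1000).astype(np.float32)); print('side',nm,P.mean(0).round(4),r[1],r[2])
C=lambda p:uc(p,6,(410,210))
P=atz(t,[C(p) for p in [(70,72),(255,38),(368,420),(160,460)]],.010); print('dock',P.round(3).tolist(),P.mean(0).round(4))
P=atz(t,[C(p) for p in [(165,150),(262,138),(325,400),(220,425)]],.044); print('yel',P.round(3).tolist(),P.mean(0).round(4))
E
```

```text
lw [0.4366 0.0115 0.0112] 0.0005 atz top/side [0.4369 0.0115]
lg [ 0.4289 -0.1229  0.0109] 0.0003 atz top/side [ 0.429  -0.1229]
wn [0.5774 0.0987 0.0175] 0.0002 atz top/side [0.5773 0.0987]
wf [0.6413 0.102  0.0159] 0.0014 atz top/side [0.6419 0.1023]
gn [ 0.5823 -0.009   0.0181] 0.0006 atz top/side [ 0.5826 -0.0089]
gf [ 0.6471 -0.0054  0.0167] 0.0004 atz top/side [ 0.6473 -0.0054]
bn [ 0.5883 -0.117   0.0163] 0.0006 atz top/side [ 0.5885 -0.1169]
bf [ 0.6531 -0.1145  0.0173] 0.0009 atz top/side [ 0.6527 -0.1147]
btn (array([ 0.56064433, -0.30106087,  0.04106256]), np.float64(0.00026827646840815706))
w [[0.438, 0.061], [0.472, -0.026], [0.433, -0.041], [0.401, 0.044]] [0.436  0.0097] (41.473388671875, 93.50667572021484) 21.1243839263916
g [[0.458, -0.085], [0.441, -0.175], [0.401, -0.167], [0.419, -0.075]] [ 0.4298 -0.1255] (94.24166107177734, 41.368408203125) 78.78287506103516
frame [[0.674, 0.16], [0.688, -0.164], [0.555, -0.174], [0.537, 0.153]] [ 0.6136 -0.0063] (136.62127685546875, 327.9640197753906) 3.2105283737182617
side w [0.4334 0.0183] (43.974334716796875, 98.03556823730469) 22.998828887939453
side g [ 0.4256 -0.1142] (92.90829467773438, 39.30512237548828) 81.65393829345703
dock [[0.61, -0.251, 0.01], [0.622, -0.321, 0.01], [0.479, -0.353, 0.01], [0.464, -0.277, 0.01]] [ 0.5437 -0.3007  0.01  ]
yel [[0.571, -0.277, 0.044], [0.575, -0.312, 0.044], [0.481, -0.328, 0.044], [0.472, -0.291, 0.044]] [ 0.5248 -0.3019  0.044 ]
```

White tile: label at (0.436, 0.011), long axis about −69°. Large green tile: (0.429, −0.123), long axis about 79°. Frame yaw is about 3.1°, with the green bay at (0.614, −0.007) and the white bay at (0.608, 0.101). The blue tile is absent. I'm moving above the white tile.

Emit:
{"fn": "servo_tool", "kwargs": {"deltas": [[[75, 0.0113, 0.0363, -0.006, 5.43], [75, 0.0113, 0.0363, -0.006, 5.43], [75, 0.0113, 0.0363, -0.006, 5.43], [75, 0.0113, 0.0363, -0.006, 5.43], [75, 0.0113, 0.0363, -0.006, 5.43], [75, 0.0113, 0.0363, -0.006, 5.43], [75, 0.0113, 0.0363, -0.006, 5.43], [75, 0.0113, 0.0363, -0.006, 5.43]]]}}

```text
time: 0.9
tool_pos: [0.3451, -0.2786, 0.1966]
tool_rot: [-0.0, 0.831, 0.557, 0.0]
contact_force: [0.8, 0.7, -0.6]
gripper_width: 0.749
grasp_force: 0.0
```

Emit:
{"fn": "servo_tool", "kwargs": {"deltas": [[[75, 0.0113, 0.0363, -0.006, 5.43], [75, 0.0113, 0.0363, -0.006, 5.43], [75, 0.0113, 0.0363, -0.006, 5.43], [75, 0.0113, 0.0363, -0.006, 5.43], [75, 0.0113, 0.0363, -0.006, 5.43], [75, 0.0113, 0.0363, -0.006, 5.43], [75, 0.0113, 0.0363, -0.006, 5.43], [75, 0.0113, 0.0363, -0.006, 5.43]]]}}

```text
time: 1.7
tool_pos: [0.4354, 0.0117, 0.1488]
tool_rot: [-0.0, 0.565, 0.825, -0.0]
contact_force: [0.3, -0.2, 0.4]
gripper_width: 0.752
grasp_force: 0.0
```

Emit:
{"fn": "servo_tool", "kwargs": {"deltas": [[[75, 0, 0, -0.03, 0], [75, 0, 0, -0.03, 0], [75, 0, 0, -0.02, 0], [75, 0, 0, 0, 0], [75, 0, 0, 0, 0], [75, 0, 0, 0, 0], [75, 0, 0, 0, 0], [75, 0, 0, 0, 0]]]}}

```text
time: 2.5
tool_pos: [0.4364, 0.0099, 0.0705]
tool_rot: [0.001, 0.567, 0.824, 0.001]
contact_force: [-0.1, 0.2, -0.2]
gripper_width: 0.748
grasp_force: 0.0
```

Run:
```python
from h import *
f=grab('top','top1'); g=grab('side','side1')
a=cv2.resize(f['pixels'][250:340,240:380,::-1],(560,360),interpolation=cv2.INTER_CUBIC)
b=cv2.resize(g['pixels'][200:350,320:430,::-1],(264,360),interpolation=cv2.INTER_CUBIC)[:, :240]
cv2.imwrite('pics/c3.png',np.hstack([a,b])); s=manip.state(); print(s['tool_pos'],s['tool_rot'])
```

```text
[0.43603136 0.00995984 0.07005468] [6.47620338e-04 5.66952121e-01 8.23750429e-01 3.21861590e-04]
```

View pics/c3.png

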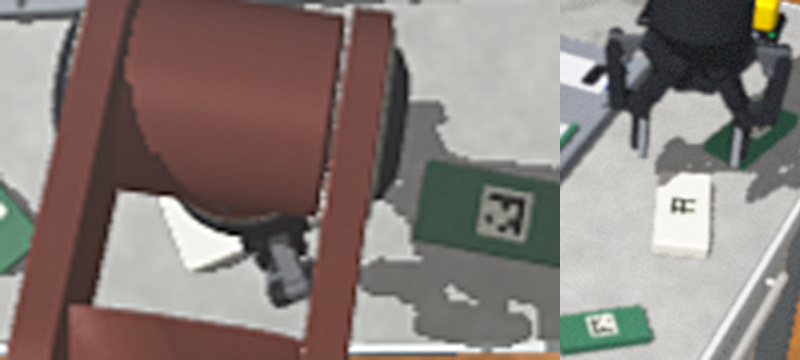

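Run:
```python
from h import *
g=load('side1'); print(proj(g,[(.436,.01,.056),(.436,.01,.063),(.436,.01,.07),(.436,.011,.014)]))
```

```text
[[373.24391222 266.85147044]
 [373.54761803 263.90859404]
 [373.85386926 260.9370698 ]
 [371.25994865 284.20858293]]
```

The tool stands over the tile, and the fingertip midpoint at side pixel (374,266) matches its projection. The white label hasn't moved (371,285). Descending and gripping.

Emit:
{"fn": "servo_tool", "kwargs": {"deltas": [[[75, 0, 0.001, -0.02, 0], [75, 0, 0, -0.02, 0], [75, 0, 0, -0.012, 0], [75, 0, 0, 0, 0], [40, 0, 0, 0, 0], [40, 0, 0, 0, 0], [40, 0, 0, 0, 0], [40, 0, 0, 0, 0]]]}}

```text
time: 3.4
tool_pos: [0.4367, 0.0109, 0.0186]
tool_rot: [0.001, 0.567, 0.824, 0.001]
contact_force: [0.5, -0.6, 4.8]
gripper_width: 0.492
grasp_force: 61.1
```

Emit:
{"fn": "servo_tool", "kwargs": {"deltas": [[[40, 0, 0, 0, 0], [40, 0, 0, 0, 0], [40, 0, 0, 0, 0], [40, 0, 0, 0, 0], [40, 0, 0, 0, 0], [40, 0, 0, 0, 0], [40, 0, 0, 0, 0], [40, 0, 0, 0, 0]]]}}

```text
time: 4.2
tool_pos: [0.4368, 0.0109, 0.0186]
tool_rot: [0.001, 0.567, 0.824, 0.001]
contact_force: [-0.1, -0.2, 5.6]
gripper_width: 0.494
grasp_force: 61.3
```

Emit:
{"fn": "servo_tool", "kwargs": {"deltas": [[[40, 0, 0, 0.03, 0], [40, 0, 0, 0.03, 0], [40, 0, 0, 0.02, 0], [40, 0.0171, 0.009, 0, 7.2], [40, 0.0171, 0.009, 0, 7.2], [40, 0.0171, 0.009, 0, 7.2], [40, 0.0171, 0.009, 0, 7.2], [40, 0.0171, 0.009, 0, 7.2]]]}}

```text
time: 5.0
tool_pos: [0.5211, 0.0565, 0.0966]
tool_rot: [-0.001, 0.282, 0.959, -0.0]
contact_force: [0.2, 0.1, -1.2]
gripper_width: 0.491
grasp_force: 61.2
```

Emit:
{"fn": "servo_tool", "kwargs": {"deltas": [[[40, 0.0171, 0.009, 0, 7.2], [40, 0.0171, 0.009, 0, 7.2], [40, 0.0171, 0.009, 0, 7.2], [40, 0.0171, 0.009, 0, 7.2], [40, 0.0171, 0.009, 0, 7.2], [40, 0, 0, -0.02, 0], [40, 0, 0, -0.015, 0], [40, 0, 0, 0, 0]]]}}

```text
time: 5.8
tool_pos: [0.6033, 0.1009, 0.0582]
tool_rot: [-0.004, -0.025, 1.0, -0.0]
contact_force: [0.0, -0.0, -1.3]
gripper_width: 0.491
grasp_force: 61.3
```

Run:
```python
from h import *
g=grab('side','side2'); f=grab('top','top2')
b=cv2.resize(g['pixels'][200:330,230:380,::-1],(450,390),interpolation=cv2.INTER_CUBIC)
a=cv2.resize(f['pixels'][170:300,220:330,::-1],(330,390),interpolation=cv2.INTER_CUBIC)
cv2.imwrite('pics/c4.png',np.hstack([b,a])); s=manip.state(); print(s['tool_pos'],s['tool_rot'],s['gripper_width'])
```

```text
[0.60537425 0.10089856 0.06118031] [-1.23565818e-03 -2.54286010e-02  9.99675877e-01 -3.05919626e-05] 0.48805438640822735
```

View pics/c4.png

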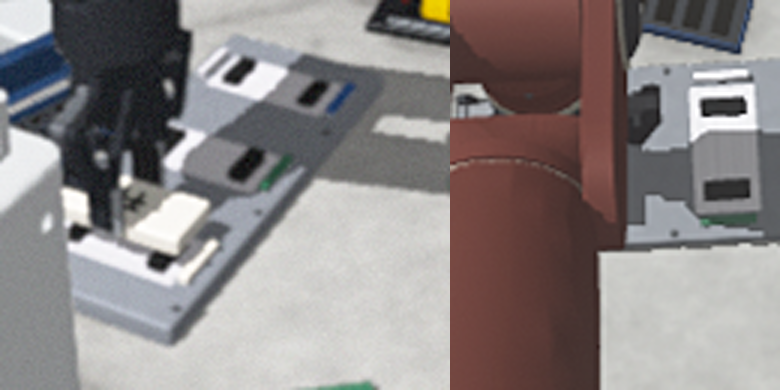

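Run:
```python
from h import *
g=load('side2'); th=np.radians(3); u=np.array([np.cos(th),np.sin(th)]); v=np.array([-u[1],u[0]])
def P(c,z,x,y): return [*(np.array(c)+u*x+v*y),z]
pr=lambda L:((proj(g,L)-[230,200])*3).round().tolist()
for cx in(.6045,.608): print('tile near top +y,-y, bottom +y',pr([P((cx,.101),.0566,-.046,.022),P((cx,.101),.0566,-.046,-.022),P((cx,.101),.0426,-.046,.022)]))
print('cap top inner +y -y',pr([P((.608,.101),.026,-.052,.02),P((.608,.101),.026,-.052,-.02),P((.608,.101),.026,-.058,.02),P((.608,.101),.026,-.058,-.02)]))
s=manip.state();print(s['tool_pos'],s['gripper_width'],s['grasp_force'])
```

```text
tile near top +y,-y, bottom +y [[172.0, 232.0], [208.0, 193.0], [173.0, 250.0]]
tile near top +y,-y, bottom +y [[167.0, 230.0], [203.0, 192.0], [168.0, 248.0]]
cap top inner +y -y [[179.0, 270.0], [210.0, 234.0], [187.0, 272.0], [219.0, 237.0]]
[0.60537425 0.10089856 0.06118031] 0.48805438640822735 61.28560781478882
```

Emit:
{"fn": "servo_tool", "kwargs": {"deltas": [[[40, 0, 0, 0, 0], [40, 0, 0, 0, 0], [40, 0, 0, 0, 0], [40, 0, 0, 0, 0], [40, 0, 0, 0, 0], [40, 0, 0, 0, 0], [40, 0, 0, 0, 0], [40, 0, 0, 0, 0]]]}}

```text
time: 6.7
tool_pos: [0.6065, 0.1011, 0.0623]
tool_rot: [-0.0, -0.026, 1.0, 0.0]
contact_force: [0.5, -1.4, -1.1]
gripper_width: 0.487
grasp_force: 61.3
```

Side view: the tile's near edge lies just inside the white cap, close to the prediction. Lowering it and pressing while held.

Emit:
{"fn": "servo_tool", "kwargs": {"deltas": [[[40, 0.001, 0, -0.008, 0], [40, 0, 0, -0.006, 0], [40, 0, 0, -0.002, 0], [40, 0, 0, -0.002, 0], [40, 0, 0, -0.002, 0], [40, 0, 0, 0, 0], [40, 0, 0, 0, 0], [40, 0, 0, 0, 0]]]}}

```text
time: 7.5
tool_pos: [0.6076, 0.1011, 0.0431]
tool_rot: [-0.0, -0.026, 1.0, -0.0]
contact_force: [-4.2, 0.1, 5.6]
gripper_width: 0.493
grasp_force: 62.0
```

Emit:
{"fn": "servo_tool", "kwargs": {"deltas": [[[40, 0, 0, -0.001, 0], [40, 0, 0, -0.001, 0], [40, 0, 0, -0.001, 0], [40, 0, 0, 0, 0], [40, 0, 0, 0, 0], [40, 0, 0, 0, 0], [40, 0, 0, 0, 0], [40, 0, 0, 0, 0]]]}}

```text
time: 8.3
tool_pos: [0.6076, 0.1011, 0.0417]
tool_rot: [-0.001, -0.026, 1.0, -0.0]
contact_force: [-9.2, -0.7, 14.8]
gripper_width: 0.497
grasp_force: 62.9
```

Emit:
{"fn": "servo_tool", "kwargs": {"deltas": [[[40, 0, 0, -0.001, 0], [40, 0, 0, -0.001, 0], [40, 0, 0, -0.001, 0], [40, 0, 0, 0, 0], [40, 0, 0, 0, 0], [40, 0, 0, 0, 0], [40, 0, 0, 0, 0], [40, 0, 0, 0, 0]]]}}

```text
time: 9.1
tool_pos: [0.6076, 0.1011, 0.0393]
tool_rot: [-0.001, -0.026, 1.0, -0.0]
contact_force: [-11.0, -0.8, 17.7]
gripper_width: 0.488
grasp_force: 63.3
```

Emit:
{"fn": "servo_tool", "kwargs": {"deltas": [[[40, 0, 0, -0.001, 0], [40, 0, 0, -0.001, 0], [40, 0, 0, -0.001, 0], [40, 0, 0, 0, 0], [40, 0, 0, 0, 0], [40, 0, 0, 0, 0], [40, 0, 0, 0, 0], [40, 0, 0, 0, 0]]]}}

```text
time: 9.9
tool_pos: [0.6076, 0.1011, 0.0366]
tool_rot: [-0.001, -0.026, 1.0, -0.0]
contact_force: [-11.2, -1.2, 19.1]
gripper_width: 0.492
grasp_force: 63.5
```

Emit:
{"fn": "servo_tool", "kwargs": {"deltas": [[[40, 0, 0, -0.001, 0], [40, 0, 0, -0.001, 0], [40, 0, 0, 0, 0], [40, 0, 0, 0, 0], [40, 0, 0, 0, 0], [40, 0, 0, 0, 0], [40, 0, 0, 0, 0], [40, 0, 0, 0, 0]]]}}

```text
time: 10.7
tool_pos: [0.6077, 0.1011, 0.0365]
tool_rot: [-0.001, -0.026, 1.0, -0.0]
contact_force: [-18.1, -2.2, 30.6]
gripper_width: 0.496
grasp_force: 64.6
```

Emit:
{"fn": "servo_tool", "kwargs": {"deltas": [[[60, 0, 0, 0.001, 0], [70, 0, 0, 0, 0], [70, 0, 0, 0, 0], [70, 0, 0, 0, 0], [70, 0, 0, 0.01, 0], [70, 0, 0, 0.03, 0], [70, 0, 0, 0.03, 0], [70, 0, 0, 0.02, 0]]]}}

```text
time: 11.5
tool_pos: [0.6087, 0.1012, 0.1253]
tool_rot: [0.002, -0.026, 1.0, 0.0]
contact_force: [0.5, 0.1, -0.2]
gripper_width: 0.697
grasp_force: 0.0
```

White bottomed out on the bed: z stopped at 0.0365 and the force rose. Now going over to the green tile.

Emit:
{"fn": "servo_tool", "kwargs": {"deltas": [[[75, -0.0138, -0.0173, 0, -8], [75, -0.0138, -0.0173, 0, -8], [75, -0.0138, -0.0173, 0, -8], [75, -0.0138, -0.0173, 0, -8], [75, -0.0138, -0.0173, 0, -8], [75, -0.0138, -0.0173, 0, -8], [75, -0.0138, -0.0173, 0, -8], [75, -0.0138, -0.0173, 0, -8]]]}}

```text
time: 12.3
tool_pos: [0.4967, -0.038, 0.1229]
tool_rot: [0.0, 0.51, 0.86, 0.0]
contact_force: [0.3, -0.5, -0.6]
gripper_width: 0.751
grasp_force: 0.0
```

Emit:
{"fn": "servo_tool", "kwargs": {"deltas": [[[75, -0.0138, -0.0173, 0, -8], [75, -0.0138, -0.0173, 0, -8], [75, -0.0138, -0.0173, 0, -8], [75, -0.0138, -0.0173, 0, -8], [75, -0.0138, -0.0173, 0, -8], [75, 0, 0, -0.03, 0], [75, 0, 0, -0.02, 0], [75, 0, 0, 0, 0]]]}}

```text
time: 13.1
tool_pos: [0.4259, -0.123, 0.0698]
tool_rot: [-0.003, 0.772, 0.635, -0.001]
contact_force: [-1.0, 0.5, -0.2]
gripper_width: 0.751
grasp_force: 0.0
```

Run:
```python
from h import *
g=grab('side','side3'); f=grab('top','top3')
b=cv2.resize(g['pixels'][200:350,230:430,::-1],(480,360),interpolation=cv2.INTER_CUBIC)
a=cv2.resize(f['pixels'][180:330,230:360,::-1],(312,360),interpolation=cv2.INTER_CUBIC)
cv2.imwrite('pics/c5.png',np.hstack([b,a])); s=manip.state(); print(s['tool_pos'],s['tool_rot'],s['gripper_width'])
print(proj(g,[(.4285,-.124,.014),s['tool_pos']-[0,0,.013]]))
```

```text
[ 0.42824777 -0.12382157  0.07278557] [-1.63484978e-05  7.71979214e-01  6.35647774e-01  1.71188753e-05] 0.7489176673740233
[[400.33293107 251.00244376]
 [402.9220124  233.41053057]]
```

View pics/c5.png

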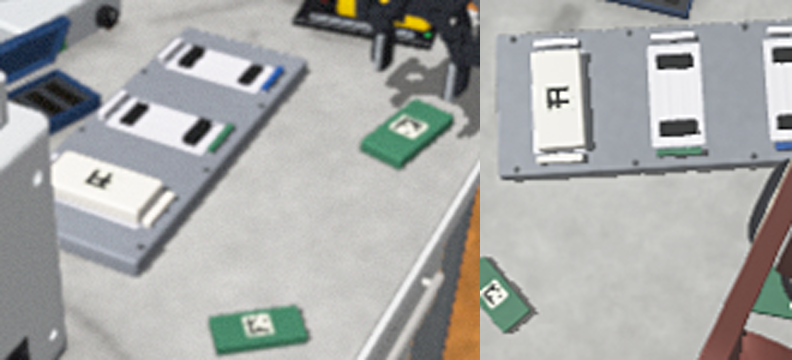

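White sits flush in its bay, inside both stops. The green label is unmoved at about (400,252). Picking up green.

Emit:
{"fn": "servo_tool", "kwargs": {"deltas": [[[75, 0.0005, 0, -0.02, 0], [75, 0, 0, -0.02, 0], [75, 0, 0, -0.014, 0], [75, 0, 0, 0, 0], [40, 0, 0, 0, 0], [40, 0, 0, 0, 0], [40, 0, 0, 0, 0], [40, 0, 0, 0, 0]]]}}

```text
time: 14.0
tool_pos: [0.4304, -0.1245, 0.0205]
tool_rot: [0.002, 0.772, 0.636, 0.001]
contact_force: [-0.9, 0.9, 6.4]
gripper_width: 0.486
grasp_force: 61.5
```

Emit:
{"fn": "servo_tool", "kwargs": {"deltas": [[[40, 0, 0, 0, 0], [40, 0, 0, 0, 0], [40, 0, 0, 0, 0], [40, 0, 0, 0, 0], [40, 0, 0, 0, 0], [40, 0, 0, 0, 0], [40, 0, 0, 0, 0], [40, 0, 0, 0, 0]]]}}

```text
time: 14.8
tool_pos: [0.4304, -0.1245, 0.0205]
tool_rot: [0.002, 0.772, 0.636, 0.001]
contact_force: [-0.3, 0.9, 6.1]
gripper_width: 0.493
grasp_force: 61.5
```

Emit:
{"fn": "servo_tool", "kwargs": {"deltas": [[[40, 0, 0, 0.03, 0], [40, 0, 0, 0.03, 0], [40, 0, 0, 0.02, 0], [40, 0.0184, 0.01175, 0, -7.6], [40, 0.0184, 0.01175, 0, -7.6], [40, 0.0184, 0.01175, 0, -7.6], [40, 0.0184, 0.01175, 0, -7.6], [40, 0.0184, 0.01175, 0, -7.6]]]}}

```text
time: 15.6
tool_pos: [0.5214, -0.0645, 0.0986]
tool_rot: [0.0, 0.938, 0.347, 0.0]
contact_force: [-0.1, -1.3, -2.1]
gripper_width: 0.492
grasp_force: 61.4
```

Emit:
{"fn": "servo_tool", "kwargs": {"deltas": [[[40, 0.0184, 0.01175, 0, -7.6], [40, 0.0184, 0.01175, 0, -7.6], [40, 0.0184, 0.01175, 0, -7.6], [40, 0.0184, 0.01175, 0, -7.6], [40, 0.0184, 0.01175, 0, -7.6], [40, 0, 0, -0.02, 0], [40, 0, 0, -0.015, 0], [40, 0, 0, 0, 0]]]}}

```text
time: 16.4
tool_pos: [0.6099, -0.006, 0.0599]
tool_rot: [-0.0, 1.0, 0.026, -0.003]
contact_force: [-0.5, 0.1, -1.5]
gripper_width: 0.487
grasp_force: 61.4
```

Emit:
{"fn": "servo_tool", "kwargs": {"deltas": [[[40, 0, 0, 0, 0], [40, 0, 0, 0, 0], [40, 0, 0, 0, 0], [40, 0, 0, 0, 0], [40, 0, 0, 0, 0], [40, 0, 0, 0, 0], [40, 0, 0, 0, 0], [40, 0, 0, 0, 0]]]}}

```text
time: 17.2
tool_pos: [0.6126, -0.0063, 0.0633]
tool_rot: [0.0, 1.0, 0.026, -0.0]
contact_force: [0.3, 0.1, -0.9]
gripper_width: 0.486
grasp_force: 61.4
```

Run:
```python
from h import *
g=grab('side','side4')
b=cv2.resize(g['pixels'][180:300,230:390,::-1],(640,480),interpolation=cv2.INTER_CUBIC)
cv2.imwrite('pics/c6.png',b); s=manip.state(); print(s['tool_pos'],s['tool_rot'],s['gripper_width'])
th=np.radians(3); u=np.array([np.cos(th),np.sin(th)]); v=np.array([-u[1],u[0]])
def P(c,z,x,y): return [*(np.array(c)+u*x+v*y),z]
pr=lambda L:((proj(g,L)-[230,180])*4).round().tolist()
c=s['tool_pos'][:2]; z=s['tool_pos'][2]-.0205
print('tile near top +y,-y, bottom',pr([P(c,z+.014,-.046,.022),P(c,z+.014,-.046,-.022),P(c,z,-.046,.022),P(c,z,-.046,-.022)]))
print('cap inner/outer',pr([P((.614,-.007),.026,-.052,.02),P((.614,-.007),.026,-.052,-.02),P((.614,-.007),.026,-.058,.02),P((.614,-.007),.026,-.058,-.02)]))
```

```text
[ 0.61260079 -0.00629181  0.06327819] [-5.20202808e-06  9.99672220e-01  2.56017775e-02 -3.67612826e-05] 0.48864388978129925
tile near top +y,-y, bottom [[335.0, 268.0], [374.0, 226.0], [335.0, 291.0], [374.0, 248.0]]
cap inner/outer [[345.0, 317.0], [380.0, 278.0], [356.0, 321.0], [390.0, 281.0]]
```

View pics/c6.png

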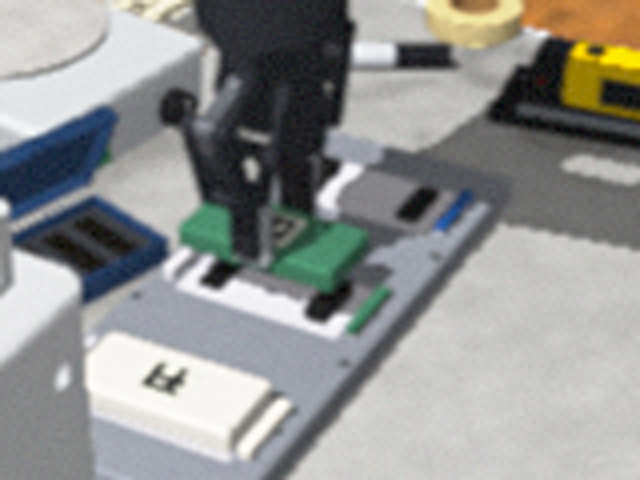

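Green is aligned over its bay the same way white was. Lowering and pressing.

Emit:
{"fn": "servo_tool", "kwargs": {"deltas": [[[40, 0.001, -0.0005, -0.008, 0], [40, 0, 0, -0.006, 0], [40, 0, 0, -0.002, 0], [40, 0, 0, -0.002, 0], [40, 0, 0, -0.001, 0], [40, 0, 0, -0.001, 0], [40, 0, 0, 0, 0], [40, 0, 0, 0, 0]]]}}

```text
time: 18.05
tool_pos: [0.6134, -0.0068, 0.0447]
tool_rot: [-0.0, 1.0, 0.026, -0.001]
contact_force: [-5.4, 0.2, 9.2]
gripper_width: 0.487
grasp_force: 62.5
```

Emit:
{"fn": "servo_tool", "kwargs": {"deltas": [[[40, 0, 0, -0.001, 0], [40, 0, 0, -0.001, 0], [40, 0, 0, -0.001, 0], [40, 0, 0, 0, 0], [40, 0, 0, 0, 0], [40, 0, 0, 0, 0], [40, 0, 0, 0, 0], [40, 0, 0, 0, 0]]]}}

```text
time: 18.85
tool_pos: [0.6136, -0.0068, 0.0432]
tool_rot: [0.0, 1.0, 0.026, -0.001]
contact_force: [-10.8, 0.7, 17.2]
gripper_width: 0.486
grasp_force: 63.3
```

Emit:
{"fn": "servo_tool", "kwargs": {"deltas": [[[40, 0, 0, -0.001, 0], [40, 0, 0, -0.001, 0], [40, 0, 0, -0.001, 0], [40, 0, 0, 0, 0], [40, 0, 0, 0, 0], [40, 0, 0, 0, 0], [40, 0, 0, 0, 0], [40, 0, 0, 0, 0]]]}}

```text
time: 19.65
tool_pos: [0.6136, -0.0068, 0.0405]
tool_rot: [0.0, 1.0, 0.026, -0.001]
contact_force: [-9.7, 1.7, 18.2]
gripper_width: 0.489
grasp_force: 63.5
```

Emit:
{"fn": "servo_tool", "kwargs": {"deltas": [[[40, 0, 0, -0.001, 0], [40, 0, 0, -0.001, 0], [40, 0, 0, -0.001, 0], [40, 0, 0, 0, 0], [40, 0, 0, 0, 0], [40, 0, 0, 0, 0], [40, 0, 0, 0, 0], [40, 0, 0, 0, 0]]]}}

```text
time: 20.45
tool_pos: [0.6136, -0.0068, 0.0384]
tool_rot: [0.0, 1.0, 0.026, -0.001]
contact_force: [-13.3, 0.7, 23.9]
gripper_width: 0.491
grasp_force: 64.1
```

Emit:
{"fn": "servo_tool", "kwargs": {"deltas": [[[40, 0, 0, -0.001, 0], [40, 0, 0, -0.001, 0], [40, 0, 0, 0, 0], [40, 0, 0, 0, 0], [40, 0, 0, 0, 0], [40, 0, 0, 0, 0], [40, 0, 0, 0, 0], [40, 0, 0, 0, 0]]]}}

```text
time: 21.25
tool_pos: [0.6137, -0.0068, 0.0384]
tool_rot: [0.0, 1.0, 0.026, -0.002]
contact_force: [-20.3, 1.6, 34.3]
gripper_width: 0.489
grasp_force: 65.2
```

Green bottomed out. Releasing it, lifting, and taking a look.

Emit:
{"fn": "servo_tool", "kwargs": {"deltas": [[[60, 0, 0, 0.001, 0], [70, 0, 0, 0, 0], [70, 0, 0, 0, 0], [70, 0, 0, 0, 0], [70, 0, 0, 0.01, 0], [70, 0, 0, 0.03, 0], [70, 0, 0, 0.03, 0], [70, 0, 0, 0.03, 0]]]}}

```text
time: 22.05
tool_pos: [0.6135, -0.0068, 0.1346]
tool_rot: [-0.0, 1.0, 0.026, -0.0]
contact_force: [-0.8, 0.6, 0.6]
gripper_width: 0.697
grasp_force: 0.0
```

Emit:
{"fn": "servo_tool", "kwargs": {"deltas": [[[70, -0.02, 0, 0, 1], [70, -0.02, 0, 0, 1], [70, -0.02, 0, 0, 1], [70, -0.02, 0, 0, 1], [70, -0.02, 0, 0, 1], [70, -0.02, 0, 0, 1], [70, -0.02, 0, 0, 1], [70, 0, 0, 0, 0]]]}}

```text
time: 22.85
tool_pos: [0.4721, -0.0067, 0.1332]
tool_rot: [-0.0, 0.996, 0.086, -0.0]
contact_force: [0.9, -0.3, -0.1]
gripper_width: 0.697
grasp_force: 0.0
```

Run:
```python
from h import *
g=grab('side','side5'); f=grab('top','top5')
b=cv2.resize(g['pixels'][170:300,220:420,::-1],(400,260),interpolation=cv2.INTER_CUBIC); b=cv2.copyMakeBorder(b,0,310,0,0,cv2.BORDER_CONSTANT)
a=cv2.resize(f['pixels'][205:300,425:475,::-1],(300,570),interpolation=cv2.INTER_CUBIC)
c=cv2.resize(f['pixels'][170:270,230:390,::-1],(400,250),interpolation=cv2.INTER_CUBIC); b[265:515]=c
cv2.imwrite('pics/c7.png',np.hstack([b,a])); s=manip.state(); print(s['tool_pos'],s['tool_rot'],s['gripper_width'])
```

```text
[ 0.47411173 -0.0068923   0.13391573] [1.50628738e-04 9.96268412e-01 8.63052788e-02 7.92220900e-04] 0.7039721990359786
```

View pics/c7.png

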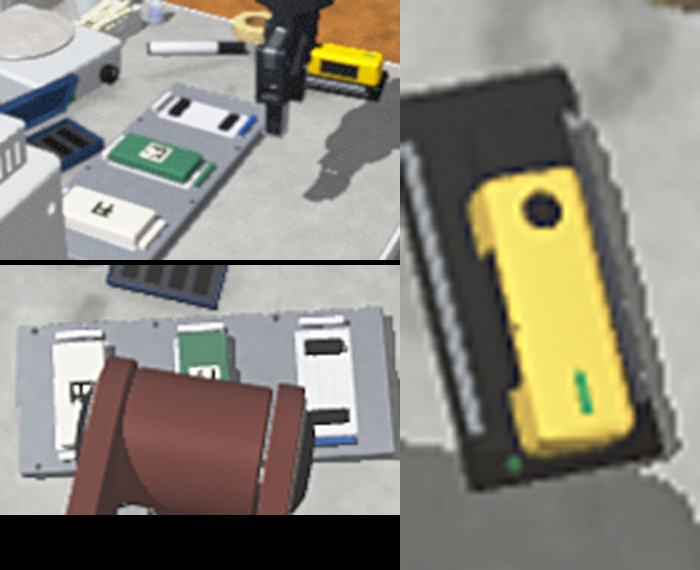

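Both tiles look flush and the reader is where it was. One depth check of tile level and reader pose:

Run:
```python
from h import *
g=load('side5'); C=cloud(g); u=np.array([.9986,.0523]); v=np.array([-.0523,.9986])
for n,c in(('white',(.608,.101)),('green',(.6137,-.0068))):
    d=C[...,:2]-c; x=d@u; y=d@v
    m=(abs(x)<.04)&(abs(y)<.017)&(C[...,2]>.015)&(C[...,2]<.06); 
    A=np.c_[x[m],y[m],np.ones(m.sum())]; z=C[...,2][m]
    for _ in range(3):
        p=np.linalg.lstsq(A,z,rcond=None)[0]; k=abs(z-A@p)<.004; A,z=A[k],z[k]
    print(n,m.sum(),'slopes,z',p.round(4))
f=load('top5'); C=cloud(f); hsv=cv2.cvtColor(f['pixels'],cv2.COLOR_RGB2HSV)
m=(cv2.inRange(hsv,(20,130,130),(36,255,255))>0)
m[:205]=0;m[300:]=0;m[:,:425]=0;m[:,475:]=0
P=C[m]; P=P[(P[:,2]>.036)&(P[:,2]<.055)]; print(len(P),np.median(P[:,2]),[ (np.array(a)).round(1) for a in cv2.minAreaRect((P[:,:2]*1000).astype(np.float32))])
q=[(474,190),(580,168),(632,432),(525,455)]
T=atz(f,[uc((a-400,b),6,(425,205)) for a,b in q],.044); print(T.round(4).tolist(),T.mean(0))
```

```text
white 446 slopes,z [-0.004  -0.0043  0.0306]
green 345 slopes,z [-0.0016 -0.0102  0.0305]
714 0.04456031960607354 [array([ 525.6, -304.2]), array([98.7, 35.8]), np.float64(9.5)]
[[0.5676, -0.2763, 0.044], [0.5755, -0.3149, 0.044], [0.4798, -0.3271, 0.044], [0.4719, -0.2889, 0.044]] [ 0.52368563 -0.30177799  0.044     ]
```

Emit:
{"fn": "servo_tool", "kwargs": {"deltas": [[[70, 0.008, -0.0369, 0, 0], [70, 0.008, -0.0369, 0, 0], [70, 0.008, -0.0369, 0, 0], [70, 0.008, -0.0369, 0, 0], [70, 0.008, -0.0369, 0, 0], [70, 0.008, -0.0369, 0, 0], [70, 0.008, -0.0369, 0, 0], [70, 0.008, -0.0369, 0, -0.4]]]}}

```text
time: 23.75
tool_pos: [0.5388, -0.3043, 0.1333]
tool_rot: [0.0, 0.997, 0.083, 0.0]
contact_force: [0.7, 0.6, 0.0]
gripper_width: 0.701
grasp_force: 0.0
```

Emit:
{"fn": "servo_tool", "kwargs": {"deltas": [[[70, 0, 0, -0.02, 0], [70, 0, 0, -0.02, 0], [70, 0, 0, 0, 0], [70, 0, 0, 0, 0], [70, 0, 0, 0, 0], [70, 0, 0, 0, 0], [70, 0, 0, 0, 0], [70, 0, 0, 0, 0]]]}}

```text
time: 24.55
tool_pos: [0.538, -0.3021, 0.0941]
tool_rot: [0.0, 0.997, 0.083, 0.0]
contact_force: [0.2, 0.6, -0.8]
gripper_width: 0.701
grasp_force: 0.0
```

Run:
```python
from h import *
g=grab('side','side6'); f=grab('top','top6')
b=cv2.resize(g['pixels'][150:230,330:430,::-1],(600,480),interpolation=cv2.INTER_CUBIC)
cv2.imwrite('pics/c8.png',b); s=manip.state(); print(s['tool_pos'],s['tool_rot'],s['gripper_width'])
t=s['tool_pos']; print(((proj(g,[t-[0,0,.013],[.538,-.302,.044]])-[330,150])*6).round())
```

```text
[ 0.53775022 -0.30202828  0.09370476] [1.98309196e-04 9.96539945e-01 8.31146293e-02 2.40794365e-04] 0.6980985640410633
[[351. 182.]
 [342. 260.]]
```

View pics/c8.png

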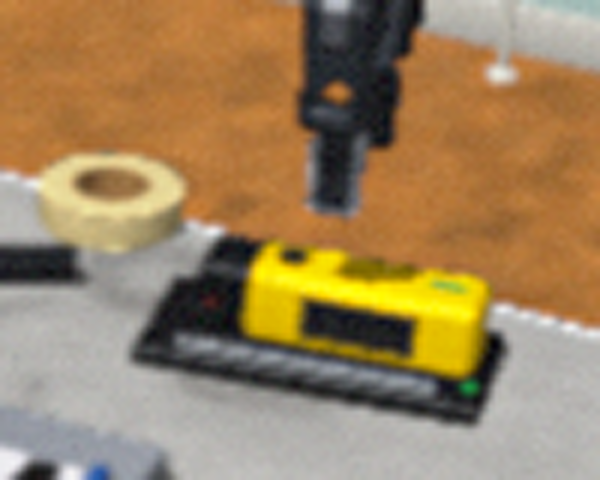

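The fingers straddle the reader's middle, with the grip recess at (360,328) and the nose at the far end. Descending and gripping.

Emit:
{"fn": "servo_tool", "kwargs": {"deltas": [[[70, 0, 0, -0.02, 0], [70, 0, 0, -0.02, 0], [70, 0, 0, -0.0155, 0], [70, 0, 0, 0, 0], [25, 0, 0, 0, 0], [25, 0, 0, 0, 0], [25, 0, 0, 0, 0], [25, 0, 0, 0, 0]]]}}

```text
time: 25.45
tool_pos: [0.5384, -0.3026, 0.0391]
tool_rot: [0.001, 0.997, 0.083, 0.001]
contact_force: [-0.2, -0.8, 2.3]
gripper_width: 0.404
grasp_force: 62.9
```

Emit:
{"fn": "servo_tool", "kwargs": {"deltas": [[[25, 0, 0, 0, 0], [25, 0, 0, 0, 0], [25, 0, 0, 0, 0], [25, 0, 0, 0, 0], [25, 0, 0, 0, 0], [25, 0, 0, 0, 0], [25, 0, 0, 0, 0], [25, 0, 0, 0, 0]]]}}

```text
time: 26.25
tool_pos: [0.5385, -0.3026, 0.0391]
tool_rot: [0.001, 0.997, 0.083, 0.001]
contact_force: [0.2, -0.2, 5.9]
gripper_width: 0.405
grasp_force: 63.4
```

Run:
```python
from h import *
g=load('side6'); print(((proj(g,[[.541,-.284,.027]])-[330,150])*6).round())
```

```text
[[315. 312.]]
```

Emit:
{"fn": "servo_tool", "kwargs": {"deltas": [[[25, 0, 0, 0.02, 0], [25, 0, 0, 0.025, 0], [25, 0, 0, 0.02, 0], [25, -0.0038, 0.0429, 0, 0], [25, -0.0038, 0.0429, 0, 0], [25, -0.0038, 0.0429, 0, 0], [25, -0.0038, 0.0429, 0, 0], [25, -0.0038, 0.0429, 0, 0]]]}}

```text
time: 27.05
tool_pos: [0.5172, -0.0857, 0.1016]
tool_rot: [-0.0, 0.997, 0.083, -0.001]
contact_force: [0.6, -0.9, -1.7]
gripper_width: 0.402
grasp_force: 62.5
```

Emit:
{"fn": "servo_tool", "kwargs": {"deltas": [[[25, -0.0038, 0.0429, 0, 0], [25, -0.0038, 0.0429, 0, 0], [25, -0.0038, 0.0429, 0, 0], [25, -0.0038, 0.0429, 0, 0], [25, 0, 0, 0, 0], [25, 0, 0, 0, 0], [25, 0, 0, 0, 0], [25, 0, 0, 0, 0]]]}}

```text
time: 27.85
tool_pos: [0.5034, 0.0829, 0.1025]
tool_rot: [0.0, 0.997, 0.082, -0.0]
contact_force: [-0.4, -0.1, -2.1]
gripper_width: 0.409
grasp_force: 62.5
```

Emit:
{"fn": "servo_tool", "kwargs": {"deltas": [[[25, 0, 0, 0, 0], [25, 0, 0, 0, 0], [25, 0, 0, 0, 0], [25, 0, 0, 0, 0], [25, 0, 0, 0, 0], [25, 0, 0, 0, 0], [25, 0, 0, 0, 0], [25, 0, 0, 0, 0]]]}}

```text
time: 28.65
tool_pos: [0.5034, 0.0841, 0.1028]
tool_rot: [0.0, 0.997, 0.083, -0.0]
contact_force: [0.5, -0.1, -1.7]
gripper_width: 0.405
grasp_force: 62.5
```

Run:
```python
from h import *
g=grab('side','side7'); f=grab('top','top7')
b=cv2.resize(g['pixels'][190:320,220:380,::-1],(480,390),interpolation=cv2.INTER_CUBIC)
a=cv2.resize(f['pixels'][180:310,220:320,::-1],(300,390),interpolation=cv2.INTER_CUBIC)
cv2.imwrite('pics/c9.png',np.hstack([b,a])); s=manip.state(); print(s['tool_pos'],s['tool_rot'],s['gripper_width'])
t=s['tool_pos']; d=np.array([.986,.165,0]); n=np.array([-.165,.986,0]); o=t-[0,0,.029]
L=[o+d*.06+n*.01+[0,0,.02],o-d*.062+n*.018+[0,0,.034],o-d*.062+n*.018,o+d*.052+[0,0,.01],(.608,.101,.032)]
print('nose,tail top,tail bot,window,label',((proj(g,L)-[220,190])*3).round().tolist())
```

```text
[0.50341362 0.08412937 0.10280099] [ 2.26627693e-06  9.96538042e-01  8.31380217e-02 -1.48904520e-05] 0.40453698948539046
nose,tail top,tail bot,window,label [[211.0, 197.0], [402.0, 231.0], [399.0, 278.0], [230.0, 204.0], [155.0, 250.0]]
```

View pics/c9.png

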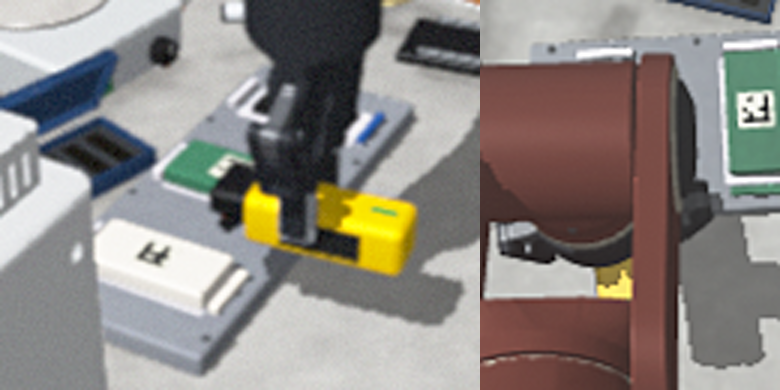

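The reader is held level with its nose near (211,195), as predicted, and it points at the white label (152,254). Holding, then moving on to green.

Emit:
{"fn": "servo_tool", "kwargs": {"deltas": [[[25, 0, 0, 0, 0], [25, 0, 0, 0, 0], [25, 0, 0, 0, 0], [25, 0, 0, 0, 0], [25, 0, 0, 0, 0], [25, 0, 0, 0, 0], [25, 0, 0, 0, 0], [25, 0, 0, 0, 0]]]}}

```text
time: 29.55
tool_pos: [0.5034, 0.0841, 0.1028]
tool_rot: [-0.0, 0.997, 0.083, 0.0]
contact_force: [0.2, -0.0, -2.1]
gripper_width: 0.406
grasp_force: 62.5
```

Emit:
{"fn": "servo_tool", "kwargs": {"deltas": [[[25, 0, 0, 0, 0], [25, 0, 0, 0, 0], [25, 0, 0, 0, 0], [25, 0, 0, 0, 0], [25, 0, 0, 0, 0], [25, 0, 0, 0, 0], [25, 0, 0, 0, 0], [25, 0, 0, 0, 0]]]}}

```text
time: 30.35
tool_pos: [0.5034, 0.0841, 0.1028]
tool_rot: [-0.0, 0.997, 0.083, 0.0]
contact_force: [-0.0, -0.0, -1.3]
gripper_width: 0.408
grasp_force: 62.5
```

Emit:
{"fn": "servo_tool", "kwargs": {"deltas": [[[25, 0, 0, 0, 0], [25, 0, 0, 0, 0], [25, 0, 0, 0, 0], [25, 0, 0, 0, 0], [25, 0, 0, 0, 0], [25, 0, 0, 0, 0], [25, 0, 0, 0, 0], [25, 0, 0, 0, 0]]]}}

```text
time: 31.15
tool_pos: [0.5034, 0.0841, 0.1028]
tool_rot: [-0.0, 0.997, 0.083, -0.0]
contact_force: [0.3, -0.5, -2.5]
gripper_width: 0.406
grasp_force: 62.5
```

Emit:
{"fn": "servo_tool", "kwargs": {"deltas": [[[25, 0.0011, -0.018, 0, 0], [25, 0.0011, -0.018, 0, 0], [25, 0.0011, -0.018, 0, 0], [25, 0.0011, -0.018, 0, 0], [25, 0.0011, -0.018, 0, 0], [25, 0.0011, -0.018, 0, 0], [25, 0, 0, 0, 0], [25, 0, 0, 0, 0]]]}}

```text
time: 31.95
tool_pos: [0.51, -0.0239, 0.1028]
tool_rot: [-0.0, 0.997, 0.083, -0.0]
contact_force: [-0.4, 0.6, -2.9]
gripper_width: 0.406
grasp_force: 62.5
```

Run:
```python
from h import *
g=grab('side','side8'); s=manip.state(); print(s['tool_pos'])
t=s['tool_pos']; print('label dir x,y from tcp', (np.array([.6137,-.0068])-t[:2])@np.array([[.986,-.165],[.165,.986]]))
d=np.array([.986,.165,0]); n=np.array([-.165,.986,0])
hsv=cv2.cvtColor(g['pixels'],cv2.COLOR_RGB2HSV); C=cloud(g)
for nm,lo,hi in(('white',(0,0,200),(180,40,255)),('green',(65,90,40),(95,255,255))):
    m=(cv2.inRange(hsv,lo,hi)>0); m[:200]=0;m[300:]=0;m[:,:240]=0;m[:,330:]=0
    print(nm,np.argwhere(m).mean(0)[::-1].round(1),m.sum())
```

```text
[ 0.50994008 -0.02351572  0.10271911]
label dir x,y from tcp [ 0.10506537 -0.00063869]
white [283.5 262.8] 2138
green [298.7 249.3] 501
```

Emit:
{"fn": "servo_tool", "kwargs": {"deltas": [[[25, 0, 0, 0, 0], [25, 0, 0, 0, 0], [25, 0, 0, 0, 0], [25, 0, 0, 0, 0], [25, 0, 0, 0, 0], [25, 0, 0, 0, 0], [25, 0, 0, 0, 0], [25, 0, 0, 0, 0]]]}}

```text
time: 32.8
tool_pos: [0.51, -0.0239, 0.1028]
tool_rot: [-0.0, 0.997, 0.083, 0.0]
contact_force: [0.1, -0.6, -1.4]
gripper_width: 0.406
grasp_force: 62.5
```

Emit:
{"fn": "servo_tool", "kwargs": {"deltas": [[[25, 0, 0, 0, 0], [25, 0, 0, 0, 0], [25, 0, 0, 0, 0], [25, 0, 0, 0, 0], [25, 0, 0, 0, 0], [25, 0, 0, 0, 0], [25, 0, 0, 0, 0], [25, 0, 0, 0, 0]]]}}

```text
time: 33.6
tool_pos: [0.51, -0.0239, 0.1028]
tool_rot: [0.0, 0.997, 0.083, 0.0]
contact_force: [-0.1, -0.4, -1.3]
gripper_width: 0.405
grasp_force: 62.5
```

Emit:
{"fn": "servo_tool", "kwargs": {"deltas": [[[25, 0, 0, 0, 0], [25, 0, 0, 0, 0], [25, 0, 0, 0, 0], [25, 0, 0, 0, 0], [25, 0, 0, 0, 0], [25, 0, 0, 0, 0], [25, 0, 0, 0, 0], [25, 0, 0, 0, 0]]]}}

```text
time: 34.4
tool_pos: [0.51, -0.0239, 0.1028]
tool_rot: [-0.0, 0.997, 0.083, 0.0]
contact_force: [0.1, 0.3, -1.4]
gripper_width: 0.405
grasp_force: 62.5
```

Emit:
{"fn": "servo_tool", "kwargs": {"deltas": [[[25, 0, 0, 0, 0], [25, 0, 0, 0, 0], [25, 0, 0, 0, 0], [25, 0, 0, 0, 0], [25, 0, 0, 0, 0], [25, 0, 0, 0, 0], [25, 0, 0, 0, 0], [25, 0, 0, 0, 0]]]}}

```text
time: 35.2
tool_pos: [0.51, -0.0239, 0.1028]
tool_rot: [-0.0, 0.997, 0.083, -0.0]
contact_force: [0.1, -0.5, -1.7]
gripper_width: 0.407
grasp_force: 62.5
```

Green read. The blue tile is absent, so the reader goes back to its dock.

Emit:
{"fn": "servo_tool", "kwargs": {"deltas": [[[25, 0.0036, -0.0348, 0, 0], [25, 0.0036, -0.0348, 0, 0], [25, 0.0036, -0.0348, 0, 0], [25, 0.0036, -0.0348, 0, 0], [25, 0.0036, -0.0348, 0, 0], [25, 0.0036, -0.0348, 0, 0], [25, 0.0036, -0.0348, 0, 0], [25, 0.0033, -0.0351, 0, 0]]]}}

```text
time: 36.0
tool_pos: [0.5385, -0.3041, 0.1027]
tool_rot: [-0.0, 0.997, 0.083, -0.0]
contact_force: [-0.2, -0.1, -1.2]
gripper_width: 0.409
grasp_force: 62.5
```

Emit:
{"fn": "servo_tool", "kwargs": {"deltas": [[[25, 0, 0, 0, 0], [25, 0, 0, 0, 0], [25, 0, 0, -0.02, 0], [25, 0, 0, -0.02, 0], [25, 0, 0, -0.015, 0], [25, 0, 0, -0.004, 0], [25, 0, 0, 0, 0], [25, 0, 0, 0, 0]]]}}

```text
time: 36.8
tool_pos: [0.5392, -0.3027, 0.0447]
tool_rot: [0.0, 0.997, 0.083, 0.001]
contact_force: [0.7, 0.1, -1.9]
gripper_width: 0.409
grasp_force: 62.5
```

Emit:
{"fn": "servo_tool", "kwargs": {"deltas": [[[25, 0, 0, -0.002, 0], [25, 0, 0, -0.002, 0], [25, 0, 0, -0.002, 0], [25, 0, 0, 0, 0], [25, 0, 0, 0, 0], [25, 0, 0, 0, 0], [25, 0, 0, 0, 0], [25, 0, 0, 0, 0]]]}}

```text
time: 37.6
tool_pos: [0.539, -0.303, 0.0391]
tool_rot: [0.0, 0.997, 0.083, 0.0]
contact_force: [-2.6, 1.1, 5.5]
gripper_width: 0.408
grasp_force: 63.4
```

Emit:
{"fn": "servo_tool", "kwargs": {"deltas": [[[50, 0, 0, 0, 0], [65, 0, 0, 0, 0], [65, 0, 0, 0, 0], [65, 0, 0, 0, 0], [65, 0, 0, 0.02, 0], [65, 0, 0, 0.04, 0], [65, 0, 0, 0.04, 0], [65, 0, 0, 0.04, 0]]]}}

```text
time: 38.4
tool_pos: [0.5382, -0.3024, 0.1789]
tool_rot: [-0.0, 0.997, 0.083, -0.0]
contact_force: [0.6, 0.5, -0.7]
gripper_width: 0.649
grasp_force: 0.0
```

Emit:
{"fn": "servo_tool", "kwargs": {"deltas": [[[65, -0.04, 0, 0, 0], [65, -0.04, 0, 0.01, 0], [65, -0.04, 0, 0.01, 0], [65, -0.04, 0, 0.01, 0], [65, -0.03, 0, 0, 0], [65, 0, 0, 0, 0], [65, 0, 0, 0, 0], [65, 0, 0, 0, 0]]]}}

```text
time: 39.2
tool_pos: [0.3491, -0.3026, 0.2078]
tool_rot: [-0.0, 0.997, 0.083, 0.0]
contact_force: [0.5, 0.3, 0.5]
gripper_width: 0.651
grasp_force: 0.0
```

Run:
```python
from h import *
g=grab('side','side9'); f=grab('top','top9')
b=cv2.resize(g['pixels'][170:300,220:430,::-1],(420,260),interpolation=cv2.INTER_CUBIC)
a=cv2.resize(f['pixels'][170:310,230:480,::-1],(420,235),interpolation=cv2.INTER_CUBIC)
c=cv2.resize(f['pixels'][205:300,420:480,::-1],(313,495),interpolation=cv2.INTER_CUBIC)
cv2.imwrite('pics/c10.png',np.hstack([np.vstack([b,a]),c])); print(manip.state()['tool_pos'])
```

```text
[ 0.34926062 -0.30254183  0.20763024]
```

View pics/c10.png

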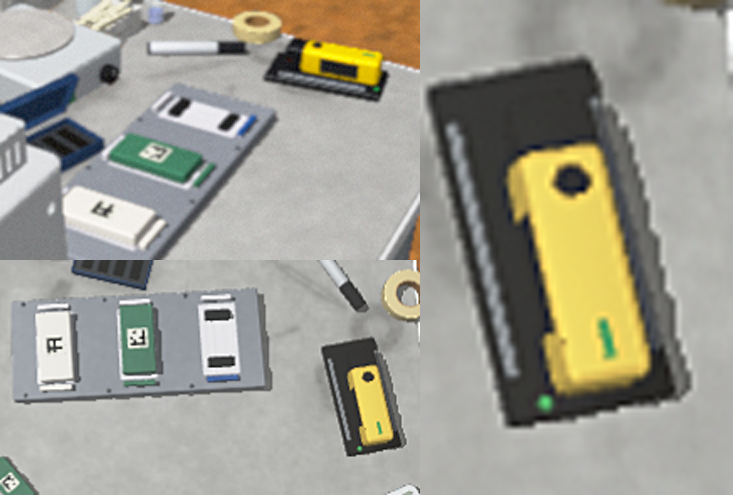

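Both tiles are seated at (55,345) and (138,340). The reader lies on its dock between the rails at (370,405), and the bystanders haven't moved. Handing in.

```bash
python3 -c "
from plant import manip
print(manip.job_done())"
```

```text
the job is handed in; nothing more can be done
None
```

I seated the white and green tiles flat in their bays, aimed the reader at white then green for about three seconds each, laid it back on its dock and handed the job in at about 39 s; no blue tile was on the bench, and the hand-in gave no verdict.

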